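# Find the worn caster on an upturned dolly and swap it

### The job

One of the three casters on this upturned round dolly has a worn, wobbly swivel. Rock the wheels gently sideways, back and forth, to feel which one it is, then pull that caster out by its fork and put it in the scrap tray, and press the spare caster into the emptied socket until it clicks fully home, collar flush on the wood. Leave the two sound casters seated, and the other things on the bench where they are.

Things in the scene. Friction and masses are not known exactly. Their poses are not given: they have to be found in the camera images.
- caster_a: stem caster, upside down, in one of the dolly's three sockets; all four look alike (zinc steel, black wheel, 0.2 kg). Origin: centre of the flat underside of its collar (41 mm dia.), resting on the wood; z up. Below it a stem 12 mm dia., 34 mm long, rounded tip, groove 23 mm down. Above it the fork and wheel, which swivel freely about z: see its axle point for their yaw and sizes.
- caster_b: stem caster, upside down, in one of the dolly's three sockets; all four look alike (zinc steel, black wheel, 0.2 kg). Origin: centre of the flat underside of its collar (41 mm dia.), resting on the wood; z up. Below it a stem 12 mm dia., 34 mm long, rounded tip, groove 23 mm down. Above it the fork and wheel, which swivel freely about z: see its axle point for their yaw and sizes.
- caster_c: stem caster, upside down, in one of the dolly's three sockets; all four look alike (zinc steel, black wheel, 0.2 kg). Origin: centre of the flat underside of its collar (41 mm dia.), resting on the wood; z up. Below it a stem 12 mm dia., 34 mm long, rounded tip, groove 23 mm down. Above it the fork and wheel, which swivel freely about z: see its axle point for their yaw and sizes.
- caster_spare: the spare, a new sound caster, same build, sizes and origin as the other three; it stands upside down, stem in a loose drilled hole of the wooden block (no clip there: it lifts straight out). Its collar rests on the block, 50 mm above the bench.
- axle_a (a point): wheel centre of caster_a: sizes and axes as for axle_b. Held by the wheel's upper rim and rocked sideways with 4 to 5 N, a sound caster gives 2 to 7 mm in all, springing back; a worn one drags (2 to 3 N) through 16 to 21 mm (0.14 rad each way is play) and has 4 mm of end float: lifted, its fork rises before the collar. Over about 9 N levers any caster's collar off the wood.
- axle_b (a point): wheel centre of caster_b, 42 mm above the collar's underside, 16 mm out from the stem's axis. x: level, from stem axis to axle; y: along the axle (rock sideways along y); z: up. Wheel 50 mm dia., 20 mm wide, top 25 mm above here. Fork side plates 30 mm apart over their outsides, about 20 mm wide (x) here, from 31 mm below to 9 mm above this point. Fork tips sideways about a line 34 mm below.
- axle_c (a point): wheel centre of caster_c, 42 mm above the collar's underside, 16 mm out from the stem's axis. x: level, from stem axis to axle; y: along the axle (rock sideways along y); z: up. Wheel 50 mm dia., 20 mm wide, top 25 mm above here. Fork side plates 30 mm apart over their outsides, about 20 mm wide (x) here, from 31 mm below to 9 mm above this point. Fork tips sideways about a line 34 mm below.
- axle_spare (a point): wheel centre of caster_spare, 42 mm above the collar's underside, 16 mm out from the stem's axis. x: level, from stem axis to axle; y: along the axle (rock sideways along y); z: up. Wheel 50 mm dia., 20 mm wide, top 25 mm above here. Fork side plates 30 mm apart over their outsides, about 20 mm wide (x) here, from 31 mm below to 9 mm above this point. Fork tips sideways about a line 34 mm below.
- dolly: round board of pale wood, 300 mm dia., 40 mm thick, lying upside down, held fast by three wooden bench dogs (19 mm dia., 32 mm high) at its rim. Origin: centre of its face on the bench, so its upper face is at z = 40 mm; the sockets lie on a 200 mm circle. In its middle lies a small cake of wax.
- socket_1 (a point): mouth of a caster socket, centre of the hole in the dolly's upper face: 13 mm dia., 37 mm deep, 1 mm chamfer. A spring clip inside snaps into the stem's groove: about 10 N pulls a caster out, and about 10 N presses one home, the clip being met about 10 mm before the collar sits flush. Which caster stands in which socket varies.
- socket_2 (a point): mouth of a caster socket, centre of the hole in the dolly's upper face: 13 mm dia., 37 mm deep, 1 mm chamfer. A spring clip inside snaps into the stem's groove: about 10 N pulls a caster out, and about 10 N presses one home, the clip being met about 10 mm before the collar sits flush. Which caster stands in which socket varies.
- socket_3 (a point): mouth of a caster socket, centre of the hole in the dolly's upper face: 13 mm dia., 37 mm deep, 1 mm chamfer. A spring clip inside snaps into the stem's groove: about 10 N pulls a caster out, and about 10 N presses one home, the clip being met about 10 mm before the collar sits flush. Which caster stands in which socket varies.
- tray: scrap tray: open plywood box, 190 x 170 mm (x, y of its frame), 50 mm high, 7 mm walls, fixed, empty. Origin: centre of its underside.
- block: dark wooden block, 75 x 110 x 50 mm, fixed, with two holes in its top: the spare stands in the one 22 mm to -y of the centre; the other is empty. Origin: centre of its underside.
- wax: cake of wax, 42 mm dia., 18 mm high, in the middle of the dolly; leave it
- screwdriver: screwdriver, 200 mm, lying on the bench; leave it
- mallet: joiner's wooden mallet, head 110 x 70 x 55 mm, lying on the bench; leave it
- glue: white glue bottle, 54 mm dia., 150 mm high; leave it
- tape: tape measure, 62 x 30 x 60 mm; leave it
- offcut_1: wood offcut, 90 x 45 x 30 mm; leave it
- sanding_block: cork sanding block, 100 x 60 x 28 mm; leave it

How it is judged (in metres and radians):
On the way, in this order (a step that is already met when the one before it is completed fails the run):
1. the worn caster, still in its socket, is rocked over to one side (((angle between the z axis of axle_a and the z axis of caster_a, either way round above 0.085 rad and distance of caster_a from where it was at the start of the episode below 0.004 m) or (angle between the z axis of axle_b and the z axis of caster_b, either way round above 0.085 rad and distance of caster_b from where it was at the start of the episode below 0.004 m) or (angle between the z axis of axle_c and the z axis of caster_c, either way round above 0.085 rad and distance of caster_c from where it was at the start of the episode below 0.004 m))), for 0.02 s.
2. it is rocked back through upright (angle between the z axis of axle_a and the z axis of caster_a, either way round below 0.045 rad and angle between the z axis of axle_b and the z axis of caster_b, either way round below 0.045 rad and angle between the z axis of axle_c and the z axis of caster_c, either way round below 0.045 rad).
3. it is rocked over to a side again (((angle between the z axis of axle_a and the z axis of caster_a, either way round above 0.085 rad and distance of caster_a from where it was at the start of the episode below 0.004 m) or (angle between the z axis of axle_b and the z axis of caster_b, either way round above 0.085 rad and distance of caster_b from where it was at the start of the episode below 0.004 m) or (angle between the z axis of axle_c and the z axis of caster_c, either way round above 0.085 rad and distance of caster_c from where it was at the start of the episode below 0.004 m))), for 0.02 s.
At the end, for the whole second after the job is handed in: The worn caster lies at rest in the scrap tray (its collar inside the walls); the spare stands in the emptied socket with its collar within 2 mm of the wood, within 3 mm of the hole's centre and upright within 0.06 rad; the two sound casters are within 4 mm of where they were (((x of caster_a in the frame of tray between -0.09 and 0.09 m and y of caster_a in the frame of tray between -0.08 and 0.08 m and z of caster_a in the frame of tray between 0 and 0.075 m and linear speed of caster_a below 0.02 m/s and distance of each of caster_b, caster_c from where it was at the start of the episode below 0.004 m) or (x of caster_b in the frame of tray between -0.09 and 0.09 m and y of caster_b in the frame of tray between -0.08 and 0.08 m and z of caster_b in the frame of tray between 0 and 0.075 m and linear speed of caster_b below 0.02 m/s and distance of each of caster_a, caster_c from where it was at the start of the episode below 0.004 m) or (x of caster_c in the frame of tray between -0.09 and 0.09 m and y of caster_c in the frame of tray between -0.08 and 0.08 m and z of caster_c in the frame of tray between 0 and 0.075 m and linear speed of caster_c below 0.02 m/s and distance of each of caster_a, caster_b from where it was at the start of the episode below 0.004 m)) and z of caster_spare in the frame of dolly below 0.042 m and angle between caster_spare's own z axis and vertical below 0.06 rad and linear speed of caster_spare below 0.01 m/s and (horizontal distance between caster_spare and socket_1 below 0.003 m or horizontal distance between caster_spare and socket_2 below 0.003 m or horizontal distance between caster_spare and socket_3 below 0.003 m)); the robot touches nothing.
It fails at once if a sound caster is lifted out of its socket: a caster hangs in the air, away from the tray, without the worn one's end float ((height (world z) of caster_a above 0.08 m and horizontal distance between caster_a and tray above 0.13 m and distance between caster_a and axle_a below 0.0467 m) or (height (world z) of caster_b above 0.08 m and horizontal distance between caster_b and tray above 0.13 m and distance between caster_b and axle_b below 0.0467 m) or (height (world z) of caster_c above 0.08 m and horizontal distance between caster_c and tray above 0.13 m and distance between caster_c and axle_c below 0.0467 m)).
It fails at once if a caster in its socket is levered askew, its collar tipped up off the wood (0.12 rad) ((angle between caster_a's own z axis and vertical above 0.12 rad and height (world z) of caster_a below 0.055 m and horizontal distance between caster_a and dolly below 0.13 m) or (angle between caster_b's own z axis and vertical above 0.12 rad and height (world z) of caster_b below 0.055 m and horizontal distance between caster_b and dolly below 0.13 m) or (angle between caster_c's own z axis and vertical above 0.12 rad and height (world z) of caster_c below 0.055 m and horizontal distance between caster_c and dolly below 0.13 m)).
It fails at once if a caster is forced sideways or down so hard that it bears on the dolly's socket with over 80 N (contact force between any of caster_a, caster_b, caster_c, caster_spare and dolly above 80 N).
It fails at once if a bystander is knocked about (30 mm) (distance of any of wax, screwdriver, mallet, glue, tape, offcut_1, sanding_block from where it was at the start of the episode above 0.03 m).
It also fails if it takes over 72 s, if anything falls off the work surface, if the arm or the gripper's body presses on something with over 40 N, if the wrist force passes 120 N, or if a joint passes its speed limit or range.

### The arm

A 6-joint arm with a two-finger parallel gripper is mounted at the origin on the work surface. World frame = base frame: x ahead of the robot, y to its left, z up, the work surface at z = 0. Lengths are in mm, angles in rad, forces in N, time in s.
With the tool pointing down it reaches from about 300 to 750 mm from the base axis. Payload 8.5 kg.
Tool frame: the origin (TCP) lies at the centre of the arm's flange, where the gripper is bolted on; the fingertips stand 166 mm ahead of it and the grasp point (between the pads) lies 147 mm ahead of it; z points along the fingers, y is the line along which they close (so a half turn about z gives the same grasp; the last joint's range is limited). The gripper opens to 88 mm and grips with 3 to 60 N. Pads are 18 mm wide; open, the fingers measure 123 mm over their backs; the gripper's body (75 mm by 187 mm) begins 45 mm behind the grasp point.
Start: joints at [-0.215, 0.381, 1.297, -0, 1.464, -0.215], TCP at [549.983, 0.001, 404.748] pointing down, gripper open.
Joint ranges: [-3.11, 3.11], [-0.89, 2.33], [0.22, 2.48], [-1.42, 4.56], [0.17, 2.85], [-2.88, 2.88]. Speed limits (rad/s): [2.39, 2.39, 3.14, 3.14, 3.14, 3.14].

### API

Orientations are given as a unit quaternion [x, y, z, w].
In Python, from bench import ctrl, status, vision, order gives the robot as it stands. Calls block until the motion is done:
- ctrl.move_to(position, orientation): joint-space move of the TCP to a pose.
- ctrl.move_linear(position, max_speed=150, rot=None, force_limit=None): straight line of the TCP; rot=None keeps the orientation; max_speed is the mean speed in mm/s. With force_limit (N) it stops when the force on the tool has changed by that much, and returns True; else False.
- ctrl.set_joints(angles): joint-space move.
- ctrl.move_gripper(opening): finger opening in mm; the grip force is fixed at half the most; returns when the fingers have stopped.
- ctrl.dwell(seconds).
- ctrl.solve_ik(position, orientation): joint angles nearest the present ones, or None.
- status.observe(): the state.
- vision.capture(name): name is "scene" or "side" or "wrist"; returns the picture (420x560x3 uint8, red, green, blue); there is no depth.
- vision.calibration(name): a dict with "fx", "fy", "cx", "cy" (pixels), "world_from_camera" (4x4, takes a point from camera to world coordinates). Camera axes: x right, y up, looking along -z (the intrinsics and any distortion apply to the point x, -y, -z); pixel columns grow to the right and rows downward; lengths in mm; the calibration is good to about 2 mm. The wrist camera is an equidistant fisheye: a pixel r from the principal point sees the ray r / f radians off the axis. A picture is of the moment at which its call begins: read the wrist's pose just before it. calibration takes no time and is no camera call; for the wrist camera it gives the pose at the moment of the call.
A pose or a line that the arm cannot do raises ctrl.IKError and nothing moves.
- order.close_job(): hands the job in; it is judged then, once.
The state is a dict: "clock": time; "qpos": joint angles; "qd": joint speeds; "tau": joint torques, N m; "position": TCP position; "tcp_rot": TCP orientation; "force": force on the tool from outside, world axes, zero at the start; "moment": the same for the moment, N m; "grip_width": finger opening in mm; "finger_force": force on a finger pad.
Only numpy, scipy, OpenCV 4.12 (cv2) and the standard library are available. Lean on these libraries where they do the work, as an engineer would, in place of code of your own. Each camera call takes 0.05 s, during which the arm holds its last target. There are 200 camera calls.

## Working session

There is one attempt and no reset: what is moved stays moved. The work goes in short steps, each a Python script; the robot and the scene stay as the last script left them, time stands still between calls to the robot, and variables do not carry over. Pictures are saved under pics/ and viewed, at most 13 in all, crops included, and the job is handed in when it is done.

```bash
mkdir -p pics; ls
python3 - <<'E'
from bench import ctrl,status,vision,order
import cv2,numpy as np
for n in ("scene","side","wrist"):
    im=vision.capture(n); cv2.imwrite(f"pics/{n}0.png",im[:,:,::-1])
    c=vision.calibration(n); print(n,{k:(np.round(v,3).tolist()) for k,v in c.items()})
s=status.observe(); print(s)
E
```

```text
pics
scene {'fx': 428.91, 'fy': 428.91, 'cx': 281.224, 'cy': 209.382, 'world_from_camera': [[0.094, -0.626, 0.774, 1295.944], [0.996, 0.062, -0.071, -76.008], [-0.003, 0.777, 0.629, 726.221], [0.0, 0.0, 0.0, 1.0]]}
side {'fx': 408.213, 'fy': 408.213, 'cx': 281.893, 'cy': 202.494, 'world_from_camera': [[0.896, 0.323, -0.304, 125.861], [-0.444, 0.63, -0.638, -737.771], [-0.014, 0.707, 0.708, 907.542], [0.0, 0.0, 0.0, 1.0]]}
wrist {'fx': 325.192, 'fy': 325.192, 'cx': 281.209, 'cy': 206.698, 'world_from_camera': [[1.0, -0.001, 0.001, 550.312], [0.001, 0.958, 0.286, 74.017], [-0.001, -0.286, 0.958, 383.638], [0.0, 0.0, 0.0, 1.0]]}
{'clock': 0.15, 'qpos': array([-2.15292852e-01,  3.81039306e-01,  1.29801723e+00,  1.28222461e-05,
        1.46354413e+00, -2.15269144e-01]), 'qd': array([-0.00064541, -0.00301302, -0.00342598, -0.00070188,  0.00012263,
       -0.00064579]), 'tau': array([ 2.75231861e-03, -4.38084304e+01, -2.24613369e+01,  7.13452022e-02,
        3.43442336e-02, -8.91773107e-05]), 'position': array([5.49970794e+02, 9.08022771e-03, 4.04303962e+02]), 'tcp_rot': array([ 7.07115561e-01,  7.07097822e-01, -2.66661603e-04, -4.27731359e-04]), 'force': array([-0.01462945,  0.4329455 , -0.88180624]), 'moment': array([-0.00360926, -0.0278265 ,  0.05674019]), 'finger_force': 0.0, 'grip_width': 87.97274040241453}
```

View pics/scene0.png

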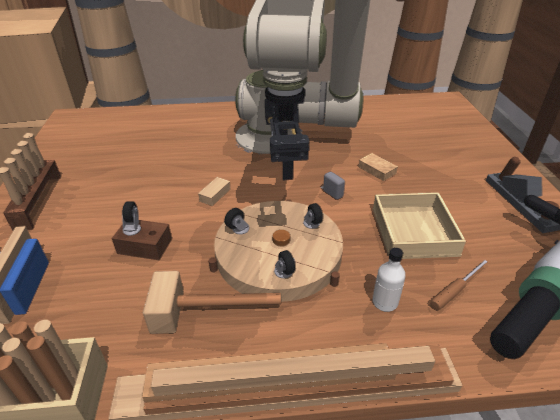

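View pics/wrist0.png

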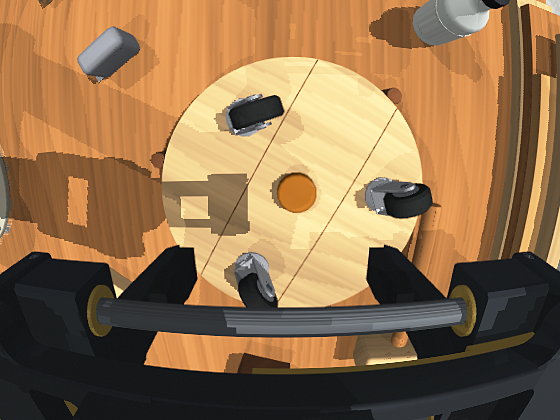

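View pics/side0.png

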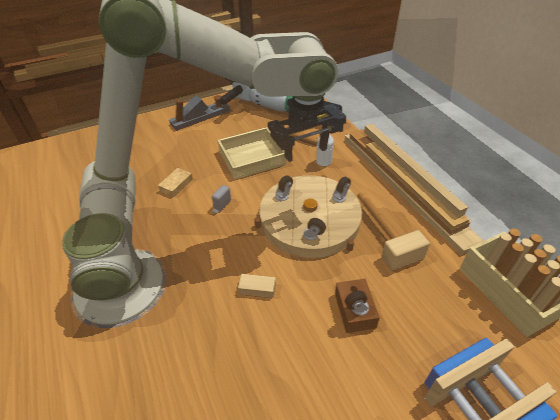

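```bash
cat > h.py <<'E'
from bench import ctrl,status,vision,order
import cv2,numpy as np
from scipy.spatial.transform import Rotation as R
def snap(n,fn=None):
    c=vision.calibration(n); im=vision.capture(n)[:,:,::-1].copy()
    if fn: cv2.imwrite(f"pics/{fn}.png",im)
    return im,c
def ray(c,n,p):
    d=(np.atleast_2d(p).astype(float)-[c["cx"],c["cy"]])/[c["fx"],c["fy"]]
    if n=="wrist":
        r=np.linalg.norm(d,axis=1,keepdims=True)+1e-9
        v=np.hstack([d/r*np.sin(r),np.cos(r)])
    else: v=np.hstack([d,np.ones((len(d),1))])
    v=v*[1,-1,-1]; T=np.array(c["world_from_camera"])
    return T[:3,3],v@T[:3,:3].T
def onz(c,n,p,z):
    o,v=ray(c,n,p); return o+v*((z-o[2])/v[:,2:3])
def down(yaw):  # tool y along world direction yaw, z down
    y=np.array([np.cos(yaw),np.sin(yaw),0]);z=np.array([0,0,-1.]);x=np.cross(y,z)
    return R.from_matrix(np.c_[x,y,z]).as_quat()
def dark(im,th=60): return (im.max(2)<th).astype(np.uint8)
E
python3 - <<'E'
from h import *
w=cv2.imread("pics/wrist0.png");c=vision.calibration("wrist")
for p,z in [((297,192),58),((256,112),95),((405,200),95),((258,285),95),((445,20),75),((112,52),40)]: print("w",p,onz(c,"wrist",p,z)[0].round(1))
c=vision.calibration("scene")
for nm,p,z in [("wax",(281,237),58),("spwheel",(130,215),95),("block",(143,227),50),("trayfl",(420,222),7),("tray corners",(376,198),50),("",(440,195),50),("",(460,238),50),("",(388,240),50),("gluebase",(388,298),10),("gluetop",(397,253),150),("tape",(335,185),40),("mallet",(163,300),30),("mallet end",(280,300),30)]: print("s",nm,onz(c,"scene",p,z)[0].round(1))
c=vision.calibration("side")
for nm,p,z in [("wax",(311,204),58),("spwheel",(355,296),95),("block",(358,300),50)]: print("d",nm,onz(c,"side",p,z)[0].round(1))
ctrl.move_linear([560,-60,440],max_speed=200)
snap("wrist","w1"); print(status.observe()["clock"])
E
```

```text
w (297, 192) [566.4  -7.5  58. ]
w (256, 112) [527.9  74.4  95. ]
w (405, 200) [669.9  -5.4  95. ]
w (258, 285) [526.5 -95.8  95. ]
w (445, 20) [717.2 181.   75. ]
w (112, 52) [357.6 154.6  40. ]
s wax [573.6 -10.4  58. ]
s spwheel [ 505.2 -353.7   95. ]
s block [ 497.8 -334.5   50. ]
s trayfl [496.9 355.2   7. ]
s tray corners [441.  249.1  50. ]
s  [444.8 418.5  50. ]
s  [608.8 401.8  50. ]
s  [599.2 234.4  50. ]
s gluebase [732.8 201.5  10. ]
s gluetop [739.  195.2 150. ]
s tape [360.1 157.9  40. ]
s mallet [ 709.  -266.1   30. ]
s mallet end [732.2 -27.5  30. ]
d wax [564.5 -16.5  58. ]
d spwheel [ 490.2 -351.9   95. ]
d block [ 510.7 -343.    50. ]
0.7
```

View pics/w1.png

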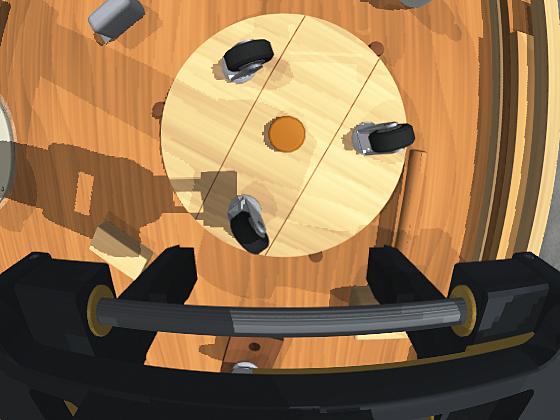

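```bash
cat >> h.py <<'E'
def wheels(im,c,zc,roi=None,amin=250,th=60):
    m=dark(im,th)
    if roi is not None: k=np.zeros_like(m);k[roi[1]:roi[3],roi[0]:roi[2]]=1;m*=k
    m=cv2.morphologyEx(m,cv2.MORPH_OPEN,np.ones((3,3)))
    out=[]
    for q in cv2.findContours(m,cv2.RETR_EXTERNAL,cv2.CHAIN_APPROX_NONE)[0]:
        if cv2.contourArea(q)<amin: continue
        w=onz(c,"wrist",q[:,0],zc)[:,:2].astype(np.float32)
        (x,y),(a,b),t=cv2.minAreaRect(w)
        if a<b: a,b,t=b,a,t+90
        out.append((q[:,0].mean(0).round(0),x,y,a,b,np.radians(t)))
    return out
E
python3 - <<'E'
from h import *
c=vision.calibration("wrist");im=cv2.imread("pics/w1.png")
for o in wheels(im,c,90,(150,0,460,245)): print([np.round(v,2) for v in o])
hsv=cv2.cvtColor(im,cv2.COLOR_BGR2HSV)
# board: sat histogram
for p in [(350,200),(220,120),(130,130),(430,300),(290,30)]: print(p,hsv[p[1],p[0]])
m=((hsv[...,1]<125)&(hsv[...,2]>170)).astype(np.uint8); m[245:]=0
m=cv2.morphologyEx(m,cv2.MORPH_OPEN,np.ones((5,5)))
q=max(cv2.findContours(m,0,1)[0],key=cv2.contourArea)[:,0]
w=onz(c,"wrist",q,40)[:,:2]; ce=np.array([566,-8.])
from scipy.optimize import least_squares
f=least_squares(lambda p:np.hypot(*(w-p[:2]).T)-p[2],[566,-8,150],loss="soft_l1",f_scale=1)
print("dolly",f.x,np.median(abs(f.fun)))
mw=((hsv[...,0]<16)&(hsv[...,1]>180)&(hsv[...,2]>150)).astype(np.uint8);mw[:100]=0;mw[170:]=0;mw[:,:255]=0;mw[:,325:]=0
q=max(cv2.findContours(mw,0,1)[0],key=cv2.contourArea)[:,0]; e=cv2.minEnclosingCircle(q);print("wax",e,onz(c,"wrist",e[0],58))
for p in [(257,346)]: print("empty hole",onz(c,"wrist",p,50))
# silver parts
ms=((hsv[...,1]<50)&(hsv[...,2]>80)).astype(np.uint8);ms[245:]=0
for q in cv2.findContours(ms,0,1)[0]:
    if cv2.contourArea(q)>60: print("silver",q[:,0].mean(0),cv2.contourArea(q),onz(c,"wrist",q[:,0].mean(0),50).round(1))
E
```

```text
[array([248., 231.]), np.float64(522.84), np.float64(-112.47), np.float64(46.7), np.float64(29.44), np.float64(2.17)]
[array([392., 138.]), np.float64(675.58), np.float64(-8.69), np.float64(50.46), np.float64(25.52), np.float64(0.27)]
[array([248.,  54.]), np.float64(526.34), np.float64(74.9), np.float64(47.72), np.float64(25.81), np.float64(0.29)]
(350, 200) [ 23  81 252]
(220, 120) [ 20 100 243]
(130, 130) [ 14 157 228]
(430, 300) [110  23  34]
(290, 30) [ 23  84 252]
dolly [563.4293521   -4.94351342 139.85151237] 9.51039499206371
wax ((286.7289123535156, 133.6204833984375), 17.921634674072266) [[565.72113401  -8.83624783  58.        ]]
empty hole [[ 524.58929611 -308.03372853   50.        ]]
silver [248.77952756 213.44094488] 648.5 [[ 521.  -103.7   50. ]]
silver [555.08597285 196.92307692] 720.5 [[985.1 -78.7  50. ]]
silver [372.16438356 134.69863014] 577.0 [[664.7  -8.3  50. ]]
silver [  4.25615764 151.2364532 ] 806.5 [[142.1  -8.7  50. ]]
silver [234.77391304  73.33043478] 218.5 [[507.7  60.2  50. ]]
silver [415.5          2.19354839] 136.0 [[719.5 159.5  50. ]]
silver [116.33333333  10.52272727] 737.0 [[356.9 155.8  50. ]]
```

```bash
cat >> h.py <<'E'
def tooly(yaw):  # choose half turn nearest present tool y
    q=status.observe()["qpos"]; best=None
    for a in (yaw,yaw+np.pi):
        s=ctrl.solve_ik([520,0,350],down(a))
        if s is not None:
            d=abs(np.array(s)[5]-q[5])
            if best is None or d<best[0]: best=(d,a)
    return best[1]
def tcp(): 
    s=status.observe(); return np.array(s["position"])
E
python3 - <<'E'
from h import *
a=tooly(0.60); print(a)
ctrl.move_to([523,-112,320],down(a))
im,c=snap("wrist","n3"); s=status.observe(); print(s["clock"],s["position"],s["qpos"][5])
for o in wheels(im,c,95,(195,100,370,298)): print([np.round(v,2) for v in o])
E
```

```text
0.6
1.4667 [ 523.45170239 -111.32764375  320.90633601] -1.030299232224567
[array([278., 224.]), np.float64(522.11), np.float64(-112.51), np.float64(49.25), np.float64(22.91), np.float64(2.17)]
```

View pics/n3.png

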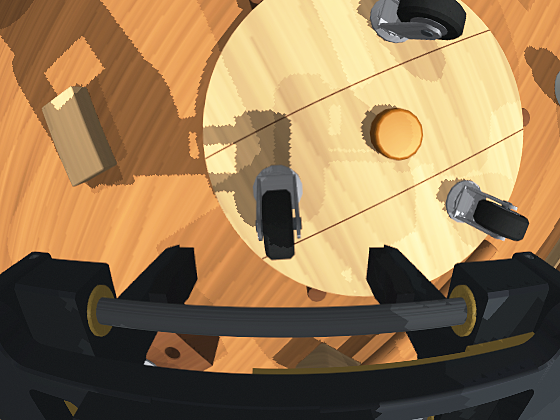

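```bash
cat >> h.py <<'E'
def rock(A,yaw_y,back,D=8.0,F=5.0):
    """A: axle xy; yaw_y: tool y yaw; back: unit xy from axle to stem"""
    u=np.array([np.cos(yaw_y),np.sin(yaw_y),0]); P=np.r_[np.array(A)+5*np.array(back),260.]
    ctrl.move_gripper(40)
    ctrl.move_to(P+[0,0,40],down(yaw_y)) if np.linalg.norm(tcp()[:2]-P[:2])>30 else ctrl.move_linear(P+[0,0,40],200,rot=down(yaw_y))
    if ctrl.move_linear(P,100,force_limit=6): print("descent contact",tcp())
    ctrl.move_gripper(22.5); s=status.observe(); f0=s["force"]@u; print("grip",s["grip_width"],s["finger_force"],"f",s["force"].round(1))
    for sgn in (1,-1,1):
        hit=ctrl.move_linear(P+u*sgn*D,20,force_limit=F if sgn*1==1 else 2*F)
        s=status.observe(); print(sgn,hit,"disp",round((s["position"]-P)@u,2),"f",round(s["force"]@u-f0,2),"clk",s["clock"])
E
python3 - <<'E'
from h import *
th=-0.97; rock([522.1,-112.5],0.60,[-np.cos(th),-np.sin(th)])
snap("wrist","r3")
E
```

```text
grip 22.30362347999976 0.22270876865604805 f [-0.3 -0.4  0.9]
1 False disp 7.97 f -2.52 clk 4.1
-1 False disp -8.0 f -0.26 clk 5.05
1 False disp 7.84 f -2.38 clk 6.0
```

View pics/r3.png

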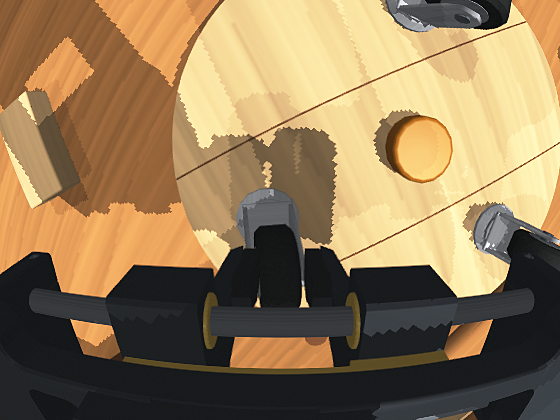

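```bash
cat >> h.py <<'E'
def arc(A,yaw_y,back,angs,grasp_z,step=0.02,cur=0.,lim=7.0):
    """clamped: rotate tool about the fork's tipping line (z=48)"""
    u=np.array([np.cos(yaw_y),np.sin(yaw_y),0]); ax=np.cross([0,0,1],u)
    H=grasp_z+147-48; B=np.r_[np.array(A),48.]; q0=R.from_quat(down(yaw_y))
    s0=status.observe(); stop=False
    for t in angs:
        for a in np.linspace(cur,t,int(np.ceil(abs(t-cur)/step))+1)[1:]:
            r=R.from_rotvec(ax*a); ctrl.move_linear(B+r.apply([0,0,H]),60,rot=(r*q0).as_quat())
            s=status.observe(); df=s["force"]-s0["force"]; dm=s["moment"]-s0["moment"]
            print("a %.3f Fu %.2f Fz %.2f M %.3f rxF %.3f"%(a,df@u,df[2],dm@ax,np.cross([0,0,H/1000],df)@ax),round(s["clock"],2))
            cur=a
            if abs(df@u)>lim: stop=True;break
        if stop: break
    return cur
E
python3 - <<'E'
from h import *
th=-0.97;b=np.array([-np.cos(th),-np.sin(th)]);A=np.array([522.1,-112.5])+5*b
ctrl.move_linear([*A,260.],60); ctrl.move_gripper(15); s=status.observe(); print(s["grip_width"],s["finger_force"],s["force"])
cur=arc(A,0.60,b,[0.12,-0.12,0.12],260-147)
E
```

```text
19.23095954412463 29.905710901621774 [-0.05926817  0.22999254 -0.62638689]
a 0.020 Fu -0.24 Fz 1.90 M 0.037 rxF -0.051 6.8
a 0.040 Fu 0.16 Fz 1.21 M -0.021 rxF 0.034 7.05
a 0.060 Fu -0.35 Fz 2.98 M -0.112 rxF -0.074 7.3
a 0.080 Fu 0.42 Fz 1.43 M -0.121 rxF 0.090 7.55
a 0.100 Fu 0.86 Fz 0.53 M -0.197 rxF 0.182 7.8
a 0.120 Fu -0.34 Fz 0.96 M -0.041 rxF -0.073 8.05
a 0.100 Fu 1.58 Fz -0.31 M -0.365 rxF 0.336 8.3
a 0.080 Fu 1.81 Fz 0.87 M -0.336 rxF 0.385 8.55
a 0.060 Fu 2.11 Fz 0.28 M -0.310 rxF 0.447 8.8
a 0.040 Fu 1.06 Fz 1.54 M -0.315 rxF 0.225 9.05
a 0.020 Fu 1.10 Fz 1.44 M -0.308 rxF 0.233 9.3
a 0.000 Fu 1.84 Fz 0.90 M -0.266 rxF 0.391 9.55
a -0.020 Fu 1.57 Fz 1.80 M -0.199 rxF 0.334 9.8
a -0.040 Fu 1.23 Fz 3.09 M -0.205 rxF 0.260 10.05
a -0.060 Fu 1.87 Fz 3.03 M -0.242 rxF 0.396 10.3
a -0.080 Fu 1.20 Fz 5.17 M -0.196 rxF 0.255 10.55
a -0.100 Fu 0.16 Fz 5.00 M -0.183 rxF 0.033 10.8
a -0.120 Fu 1.44 Fz 5.09 M -0.227 rxF 0.306 11.05
a -0.100 Fu 0.27 Fz 5.10 M -0.024 rxF 0.056 11.3
a -0.080 Fu 0.12 Fz 5.78 M -0.045 rxF 0.025 11.55
a -0.060 Fu 0.34 Fz 5.62 M -0.061 rxF 0.072 11.8
a -0.040 Fu 1.06 Fz 5.24 M -0.100 rxF 0.225 12.05
a -0.020 Fu -0.17 Fz 5.16 M -0.159 rxF -0.036 12.3
a 0.000 Fu 0.58 Fz 4.58 M -0.071 rxF 0.123 12.55
a 0.020 Fu 1.30 Fz 3.61 M -0.149 rxF 0.275 12.8
a 0.040 Fu 1.09 Fz 4.26 M -0.155 rxF 0.231 13.05
a 0.060 Fu 0.12 Fz 3.43 M -0.171 rxF 0.025 13.3
a 0.080 Fu 1.29 Fz 2.40 M -0.189 rxF 0.274 13.55
a 0.100 Fu 0.35 Fz 2.02 M -0.177 rxF 0.073 13.8
a 0.120 Fu 0.39 Fz 2.51 M -0.115 rxF 0.083 14.05
```

Run:
```python
from h import *
th=-0.97;b=np.array([-np.cos(th),-np.sin(th)]);A0=np.array([522.1,-112.5]);A=A0+5*b
arc(A,0.60,b,[0.0],113,step=0.06,cur=0.12)
ctrl.move_gripper(42)
if ctrl.move_linear([*A0,78+147],80,force_limit=6): print("contact",tcp())
ctrl.move_gripper(20); s=status.observe(); print(s["grip_width"],s["finger_force"],s["position"],s["force"])
z0=s["position"][2]; f0=s["force"][2]
for dz in (1,2,3,4,5,6):
    ctrl.move_linear([*A0,225+dz],30); s=status.observe(); df=s["force"][2]-f0
    print(dz,s["position"][2]-z0,df,s["clock"])
    if abs(df)>7: break
snap("wrist","l3")
```

```text
a 0.060 Fu 0.08 Fz -1.75 M -0.264 rxF 0.017 14.41
a 0.000 Fu 0.02 Fz -0.05 M -0.094 rxF 0.005 14.77
30.224241851995004 29.599622189998627 [ 522.06249067 -112.71826852  225.53750625] [-1.86880182 -2.15953261  4.28492384]
1 0.383383535202114 -4.973356517992027 16.4583
2 1.438208749529224 -5.00087244764386 16.7083
3 2.471290856136818 -5.047344398500833 16.9583
4 3.5041778759624833 -5.186031993594991 17.2083
5 4.294704699945811 -6.706693649805057 17.4583
6 4.888442392738881 -14.41426632249238 17.7083
```

Run:
```python
from h import *
ctrl.move_linear([522.1,-112.5,275],80); ctrl.move_linear([522.1,-112.5,355],200)
s=status.observe(); print(s["grip_width"],s["force"])
ctrl.move_to([523,326,340],down(1.4))
print("hit",ctrl.move_linear([523,326,238],120,force_limit=8),tcp())
ctrl.move_gripper(60); ctrl.move_linear([523,326,330],200)
ctrl.dwell(0.3); snap("wrist","t1")
ctrl.move_to([523,-112,320],down(0.60)); ctrl.dwell(0.15)
snap("wrist","n3e"); s=status.observe(); print(s["clock"],s["position"])
a=cv2.imread("pics/t1.png");b=cv2.imread("pics/n3e.png")
cv2.imwrite("pics/duo.png",cv2.resize(np.hstack([a,b]),(800,300)))
```

```text
29.867430342755224 [-0.23164216  0.40558399 -3.08774055]
hit False [523.19940354 326.00957897 238.78190561]
25.0 [ 523.19883056 -111.30007156  319.97407965]
```

View pics/duo.png

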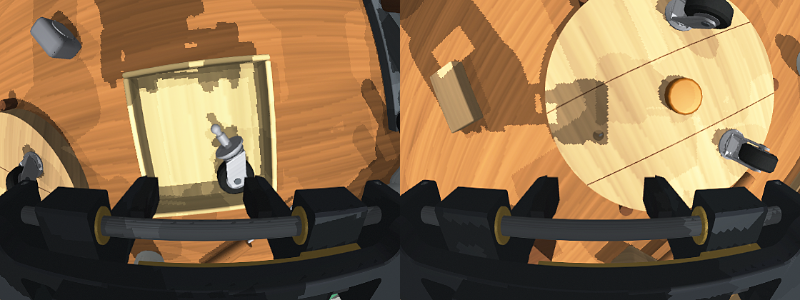

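Run:
```python
from h import *
im=cv2.imread("pics/n3e.png"); c=vision.calibration("wrist")
g=im[170:205,262:298].max(2); print(g.min(),np.median(g))
m=(im.max(2)<0.5*np.median(g)).astype(np.uint8);k=np.zeros_like(m);k[170:205,262:298]=1;m*=k
q=max(cv2.findContours(m,0,1)[0],key=cv2.contourArea);e=cv2.minEnclosingCircle(q);mo=cv2.moments(q)
print(e,cv2.contourArea(q),mo["m10"]/mo["m00"],mo["m01"]/mo["m00"],onz(c,"wrist",e[0],40))
cv2.imwrite("pics/hole.png",cv2.resize(im[160:215,250:310],None,fx=8,fy=8))
ctrl.move_to([500,-345,380],down(0.60)); ctrl.dwell(0.1)
im,c=snap("wrist","s1");print(status.observe()["clock"],tcp())
for o in wheels(im,c,105,(195,100,370,298)): print([np.round(v,2) for v in o])
cv2.imwrite("pics/duo2.png",np.hstack([cv2.resize(im,(533,400)),cv2.resize(cv2.imread("pics/hole.png"),(267,400))]))
```

```text
76 141.0Traceback (most recent call last):
  File "<stdin>", line 5, in <module>
ValueError: max() iterable argument is empty
```

Run:
```python
from h import *
im=cv2.imread("pics/n3e.png"); c=vision.calibration("wrist")
m=(im.max(2)<105).astype(np.uint8);k=np.zeros_like(m);k[170:205,262:298]=1;m*=k
q=max(cv2.findContours(m,0,1)[0],key=cv2.contourArea);e=cv2.minEnclosingCircle(q)
print(e,cv2.contourArea(q),onz(c,"wrist",e[0],40))
ho=cv2.resize(im[160:215,250:310],(267,245))
ctrl.move_to([500,-345,380],down(0.60)); ctrl.dwell(0.1)
im,c=snap("wrist","s1");print(status.observe()["clock"],tcp())
for o in wheels(im,c,105,(195,100,370,298)): print([np.round(v,2) for v in o])
h2=np.zeros((400,267,3),np.uint8);h2[:245]=ho
cv2.imwrite("pics/duo2.png",np.hstack([cv2.resize(im,(533,400)),h2]))
```

```text
((277.5, 189.0), 7.762187480926514) 123.0 [[ 514.60799698 -103.47499893   40.        ]]
26.1083 [ 500.56195265 -343.54717989  379.81523926]
[array([356., 272.]), np.float64(592.1), np.float64(-359.33), np.float64(54.69), np.float64(27.22), np.float64(2.29)]
[array([207., 272.]), np.float64(483.86), np.float64(-433.79), np.float64(54.35), np.float64(25.33), np.float64(2.06)]
[array([258., 206.]), np.float64(486.62), np.float64(-356.37), np.float64(49.07), np.float64(28.23), np.float64(2.94)]
```

View pics/duo2.png

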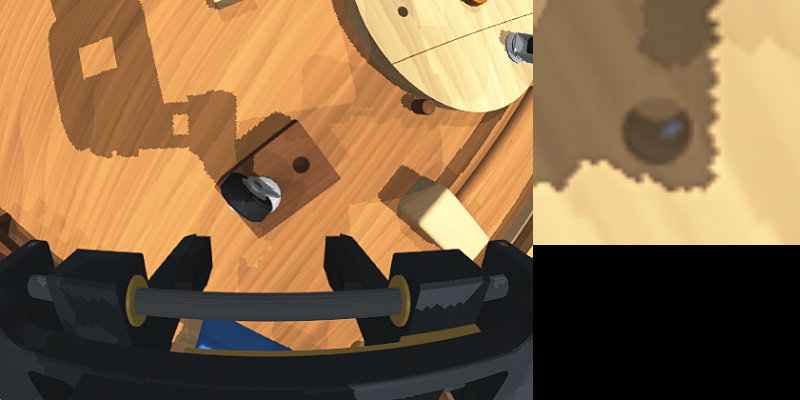

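Run:
```python
from h import *
c=vision.calibration("wrist")
f=560/533
h=onz(c,"wrist",np.array([301,163.5])*f,50)[0]; K=onz(c,"wrist",np.array([[292,120],[340,178],[262,237],[218,180]])*f,50)[:,:2]; print(h,K.round(1)); ce=K.mean(0)
S=2*ce-h[:2]; v=(ce-h[:2]); S2=h[:2]+v/np.linalg.norm(v)*44; print("centre",ce,"stem",S,S2)
W=np.array([486.6,-356.4]); d=W-S2; print("wheel dir",np.arctan2(d[1],d[0]),np.linalg.norm(d))
for y in (1.37,-1.77):
    s=ctrl.solve_ik([487,-356,330],down(y)); print(y,s)
```

```text
[ 519.31072422 -310.20262444   50.        ] [[ 486.2 -279.4]
 [ 562.  -298.9]
 [ 532.3 -399.8]
 [ 458.8 -372.8]]
centre [ 509.82603059 -337.71964035] stem [ 500.34133696 -365.23665627] [ 504.97244745 -351.80086742]
wheel dir -2.896305587069554 18.939346496214227
1.37 [-8.27266737e-01  5.32637042e-01  1.26332403e+00 -4.44089210e-16
  1.34563158e+00 -2.19726674e+00]
-1.77 [-8.27266737e-01  5.32637042e-01  1.26332403e+00 -4.44089210e-16
  1.34563158e+00  9.42733263e-01]
```

Run:
```python
from h import *
ctrl.move_to([488,-356,330],down(-1.72)); ctrl.dwell(0.15)
im,c=snap("wrist","s2");print(status.observe()["clock"],tcp())
for o in wheels(im,c,105,(195,100,370,298)): print([np.round(v,2) for v in o])
n=cv2.imread("pics/n3.png")
cv2.imwrite("pics/duo3.png",cv2.resize(np.hstack([im[120:300,180:380],n[120:300,180:380]]),(800,360)))
```

```text
28.2833 [ 488.0246399  -355.97056109  330.05260986]
[array([356., 272.]), np.float64(442.71), np.float64(-402.93), np.float64(43.25), np.float64(21.9), np.float64(3.11)]
[array([207., 272.]), np.float64(458.36), np.float64(-298.31), np.float64(42.96), np.float64(20.38), np.float64(2.88)]
[array([285., 218.]), np.float64(491.86), np.float64(-359.92), np.float64(48.64), np.float64(21.1), np.float64(3.03)]
```

View pics/duo3.png

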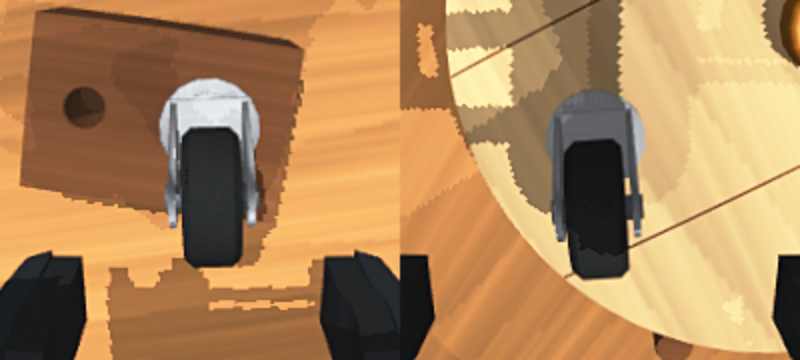

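Run:
```python
from h import *
th=3.03; yy=th+np.pi/2-2*np.pi; f=np.array([np.cos(th),np.sin(th)]); T=np.array([491.86,-359.92])+4*f
ctrl.move_gripper(44)
ctrl.move_linear([*T,290],150,rot=down(yy))
print(ctrl.move_linear([*T,235],100,force_limit=6),tcp())
ctrl.move_gripper(20); s=status.observe(); print(s["grip_width"],s["finger_force"],s["force"],s["position"])
ctrl.move_linear([*T,300],120); ctrl.move_linear([*T,375],200); ctrl.dwell(0.1)
im,c=snap("wrist","g1"); s=status.observe(); p=s["position"]; u=np.array([np.cos(yy),np.sin(yy)]);b=-f
print(s["clock"],s["grip_width"],s["force"],p)
for o in wheels(im,c,p[2]-225+95,(240,180,325,300),150):
    d=np.array([o[1],o[2]])-p[:2]; print(o[0],np.round(o[3:5],1),"yaw err",round((o[5]-th+1.57)%np.pi-1.57,3),"lat",d@u,"back",d@b)
b=cv2.imread("pics/g1.png");cv2.imwrite("pics/g1c.png",b[120:320,160:400])
# go to pre-insert with hole visible
hole=np.array([514.65,-103.4]); y2=0.60; bx=np.array([np.cos(y2+np.pi/2),np.sin(y2+np.pi/2)])
P=hole-(15.7+65)*bx
ctrl.move_to([*P,345],down(y2)); ctrl.dwell(0.15)
im,c=snap("wrist","h2"); print(tcp(),status.observe()["clock"])
cv2.imwrite("pics/duo4.png",cv2.resize(np.hstack([b[100:310,180:380],im[100:310,180:380]]),(760,400)))
```

```text
False [ 488.05465616 -359.60367229  235.7191438 ]
29.805578619073554 30.0005874177441 [-1.2232649   1.14132564  4.51806064] [ 487.96149046 -359.45483418  235.68126589]
31.5583 29.500548281703725 [ 0.96003326  0.43699854 -1.91004031] [ 487.83889455 -359.47262346  372.94745107]
[321. 274.] [22.2  2.7] yaw err 0.056 lat 14.617453596290174 back 14.030274037659574
[242. 274.] [22.2  2.3] yaw err -0.052 lat -15.057853623480307 back 13.972214178385135
[281. 268.] [28.6 21.5] yaw err 0.003 lat -0.6192583998040354 back 17.459101554442633
[ 560.16697737 -170.26602031  344.98287469] 33.4583
```

View pics/duo4.png

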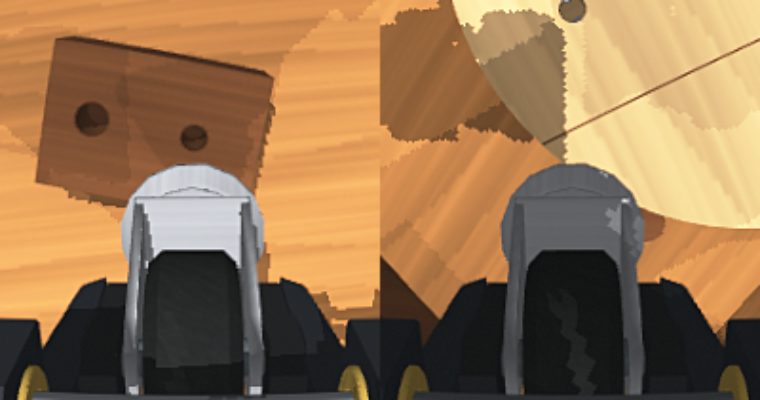

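Run:
```python
from h import *
def blob(fn,x,y,th,r=12):
    g=cv2.imread(f"pics/{fn}.png").max(2); sub=g[y-r:y+r+1,x-r:x+r+1]
    m=(sub<th*np.median(sub)).astype(np.uint8); n,l,st,ce=cv2.connectedComponentsWithStats(m)
    i=1+np.argmax(st[1:,4]); q=cv2.findContours((l==i).astype(np.uint8),0,1)[0][0]
    return np.array(cv2.minEnclosingCircle(q)[0])+[x-r,y-r],st[i]
c=vision.calibration("wrist"); s=status.observe()
def M(p,q): 
    m=np.eye(4);m[:3,:3]=R.from_quat(q).as_matrix();m[:3,3]=p;return m
X=np.linalg.inv(M(s["position"],s["tcp_rot"]))@np.array(c["world_from_camera"])
th=3.03; yy=th+np.pi/2-2*np.pi
Tg=M([487.84,-359.47,372.95],down(yy)); cg=dict(c); cg["world_from_camera"]=Tg@X
for t in (.6,.7,.8):
    a,sa=blob("g1",282,172,t); h=onz(cg,"wrist",a,50)[0]; tl=np.linalg.inv(Tg)@np.r_[h,1]
    b_,sb=blob("h2",281,104,t); hs=onz(c,"wrist",b_,40)[0]
    print(t,a,sa,"block hole in tool",tl[:2].round(2),"| socket",b_,sb,hs.round(2))
```

```text
0.6 [281.61538506 172.        ] [  5   6  14  13 115] block hole in tool [17.51  0.77] | socket [280.84375   104.3046875] [  5   6  14  14 152] [ 514.69 -103.68   40.  ]
0.7 [281.69230747 172.        ] [  5   6  14  13 149] block hole in tool [17.51  0.84] | socket [280.88461494 104.11538506] [  5   6  15  14 157] [ 514.63 -103.52   40.  ]
0.8 [281.5 172. ] [  5   6  14  13 155] block hole in tool [17.51  0.66] | socket [281. 104.] [  5   6  15  14 166] [ 514.65 -103.38   40.  ]
```

Run:
```python
from h import *
c=vision.calibration("wrist"); p=tcp(); im=cv2.imread("pics/h2.png")
y2=.6;u=np.array([np.cos(y2),np.sin(y2)]);b=np.array([-u[1],u[0]])
col=im[175:200,281].astype(int); print(col.tolist())
for zc in (0,3,5):
  for pt in [(281.3,186),(245,222),(319,222)]:
    w=onz(c,"wrist",pt,p[2]-185.7+zc)[0][:2]-p[:2]; print(zc,pt,"x",(w@b).round(2),"y",(w@u).round(2))
cv2.imwrite("pics/col.png",cv2.resize(im[170:240,235:330],None,fx=8,fy=8,interpolation=cv2.INTER_CUBIC))
```

```text
[[155, 222, 247], [155, 221, 247], [155, 222, 247], [155, 222, 247], [157, 221, 248], [158, 222, 248], [158, 223, 249], [159, 224, 249], [158, 225, 250], [163, 233, 255], [149, 211, 251], [90, 106, 124], [92, 84, 78], [98, 94, 91], [98, 95, 93], [98, 94, 92], [98, 95, 93], [98, 95, 93], [98, 95, 94], [97, 96, 94], [98, 95, 94], [101, 99, 96], [103, 101, 99], [88, 86, 84], [96, 94, 93]]
0 (281.3, 186) x 35.65 y 0.45
0 (245, 222) x 15.77 y -19.14
0 (319, 222) x 15.78 y 20.82
3 (281.3, 186) x 36.34 y 0.45
3 (245, 222) x 16.82 y -18.79
3 (319, 222) x 16.83 y 20.45
5 (281.3, 186) x 36.8 y 0.45
5 (245, 222) x 17.53 y -18.55
5 (319, 222) x 17.54 y 20.2
```

View pics/col.png

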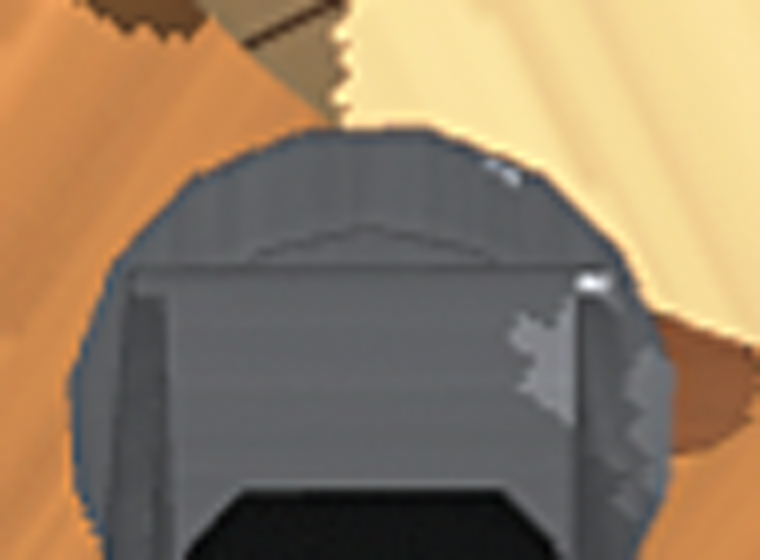

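Run:
```python
from h import *
y2=.6;u=np.array([np.cos(y2),np.sin(y2)]);b=np.array([-u[1],u[0]])
P=np.array([514.65,-103.5])-16.0*b-0.65*u
ctrl.move_linear([*P,345],200); ctrl.move_linear([*P,263],150); ctrl.dwell(0.15)
print(tcp()-[*P,263])
hit=ctrl.move_linear([*P,240],30,force_limit=5); s=status.observe()
print("P",P,"hit",hit,s["position"],s["force"],s["clock"])
```

```text
[ 0.21533591 -0.15448913  0.97983121]
P [ 523.14781142 -117.07238745] hit False [ 523.1891437  -117.06878138  240.13196081] [-0.54037391  0.24848916 -1.62804903] 35.7
```

In the hole with no contact. Press home.

Run:
```python
from h import *
P=[523.148,-117.072]
for z in (236,233,230,228,226,225,224,223):
    s0=status.observe(); hit=ctrl.move_linear([*P,z],30,force_limit=28); s=status.observe()
    print(z,hit,s["position"].round(2),s["force"].round(1),round(s["clock"],2))
    if hit or (z<=226 and s["force"][2]>22): break
```

```text
236 False [ 523.13 -117.06  235.86] [ 0.3 -0.  -1.6] 35.98
233 False [ 523.16 -117.04  232.96] [-0.4 -0.7 -1.1] 36.23
230 False [ 523.1  -116.96  229.31] [ 1.4  0.  -6.3] 36.48
228 False [ 523.06 -116.95  227.24] [  2.    0.5 -10.4] 36.73
226 False [ 523.14 -117.02  225.89] [ 0.5  2.1 -7.6] 36.98
225 False [ 523.14 -117.06  225.64] [-1.3  2.8  2.2] 37.23
224 False [ 523.15 -117.09  225.44] [-3.5  2.8 12.1] 37.48
223 False [ 523.17 -117.15  225.16] [-5.2  2.1 18.5] 37.73
```

Run:
```python
from h import *
P=[523.148,-117.072]
ctrl.move_linear([*P,225.5],30); ctrl.move_gripper(44)
ctrl.move_linear([*P,300],120); ctrl.move_linear([523,-112,345],100); ctrl.dwell(0.1)
im,c=snap("wrist","f1"); b,_=snap("scene","f2"); print(status.observe()["clock"],tcp())
cv2.imwrite("pics/fin.png",np.hstack([cv2.resize(im,(400,300)),cv2.resize(b[120:330,180:460],(400,300))]))
```

```text
39.9667 [ 522.98583589 -112.06487706  344.31630481]
```

View pics/fin.png

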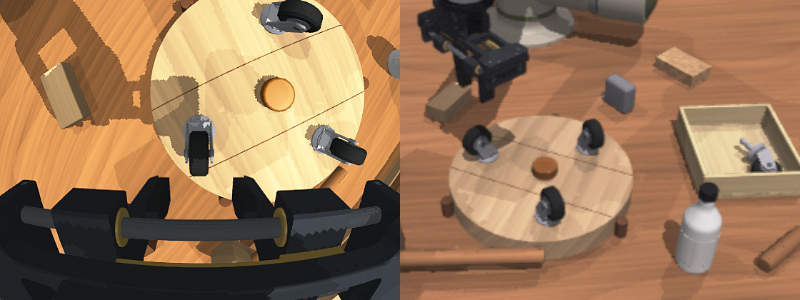

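The spare stands upright in the socket at wrist (200,145). The two sound casters and the bystanders are where they were, and the worn caster lies in the tray at (760,155).

```bash
python3 -c "
from h import *
print(order.close_job())"
```

```text
the job is handed in; nothing more can be done
None
```

The job is handed in at about 40 s. The worn caster, found by rocking and confirmed by its 4 mm of end float, is in the scrap tray, and the spare is clicked home flush in its socket; I rocked only that caster and left the other two untouched. No verdict was returned.

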